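# Clamp a tachograph faceplate under the sprung arm

## Task

Push the wooden wedge, thin end first, under the roller of the clamping fixture's sprung arm, on the side without guide rails, so that it props the arm up; then lay the loose grey faceplate flat on the fixture and slide it under the raised arm, between the guide rails, until it is fully home against the end stop, without the arm dragging on it. Then draw the wedge out so that the arm comes down on the faceplate, and lay the wedge flat on the bench; leave the crimp tool, pinion and cap where they are.

Things in the scene. Friction and masses are not known exactly. Their poses are not given: they have to be found in the camera images.
- fixture: Fixed aluminium clamping fixture; origin: underside of its base, z = 0. x: the way wedge and plate are pushed in; y left of that; z up. Base plate x -115..135, y -110..110 mm; its flat top (bed) at z = 15 mm. Hinge rod along y at x = 115, z = 66 mm between posts at y = +-102. A 178 mm wide sprung open steel frame, the arm, reaches from it towards -x; propped, nothing of it is over 85 mm high.
- clamp_arm (a joint): Hinge angle of the sprung arm (rad): 0 = shut (roller 6 mm above the bed), grows as the nose rises; about 0.09 when resting on the faceplate, about 0.24 when resting on the wedge's flat top, at most 0.6. A spring pushes it down always: about 4 N at the roller when shut, 6 N when propped by the wedge.
- nose (a point): Centre of the free-turning dark rubber roller on the arm's nose: 18 mm dia., along y, 168 mm long, reaching over both lanes. Arm shut: at fixture x = 0, z = 30 mm, its underside 6 mm above the bed. Propped: x = -6 mm.
- seat (a point): Where the faceplate's centre is when fully home (fixture x -10, y +50, z 23 mm; axes as the fixture's). Its lane is the left half of the bed: two low dark guide rails (9 mm high, from x = 0 to 70 mm, 60 mm apart inside, flared at the mouth) lead to a dark end stop, 14 mm high, with its face at fixture x = 70 mm.
- prop_spot (a point): Where the wedge's centre (half-way up) is when it props the arm well, the roller on its flat top (fixture x 5, y -50, z 32 mm; axes as the fixture's). The right half of the bed around it is bare.
- wedge_mid (a point): Centre (half-way up) of the loose plain wooden wedge, 190 long (its x axis) x 32 wide x 34 mm high, about 110 g. Its thin end (3 mm high) points to its own +x; the ramp rises from x = +95 to x = +10 mm, and from x = +10 to x = -95 mm it is a plain 34 mm high bar with a flat top, good to grip across its width. Starts flat on the bench. z axis up.
- plate_mid (a point): Centre (half-way up) of the loose grey plastic tachograph faceplate, lying flat on the bench face up: 160 long (its x axis) x 52 wide (y) x 16 mm thick, about 130 g. Thin flush display, keys and card slots on top. Either end may go in first. z axis up.
- wedge: The same wedge; origin at the centre of its underside.
- plate: The same faceplate; origin at the centre of its underside.
- crimp_tool: Blue steel crimp tool, 200 x 80 x 20 mm, lying on the bench; bystander. Origin: centre of the underside.
- pinion: Brass drive pinion, 73 mm dia., 46 mm high, standing on the bench; bystander. Origin: centre of the underside.
- sensor_cap: Translucent orange domed sensor cap, 60 mm dia., 66 mm high; bystander. Origin: centre of the underside.
There are look-alikes about, which are no part of the job. There is more than one size of the plate; the job needs the larger.

How it is judged:
By the outcome, as a careful person would: the job done as asked, in the order asked, and still so for the second after the job is handed in, with the robot touching nothing.
It also fails if it takes over 69 s, if anything falls off the work surface, if the arm or the gripper's body presses on something with over 40 N, if the wrist force passes 120 N, or if a joint passes its speed limit or range.

## Robot

A 6-joint arm with a two-finger parallel gripper is mounted at the origin on the work surface. World frame = base frame: x ahead of the robot, y to its left, z up, the work surface at z = 0. Lengths are in m, angles in degrees, forces in N, time in s.
With the tool pointing down it reaches from about 0.25 to 0.725 m from the base axis. Payload 9.7 kg.
Tool frame: the origin (TCP) lies at the very end of the fingers, on their centre line; the grasp point (between the pads) lies 19 mm behind it; x points along the fingers, z is the direction in which the jaws open and shut, and the axes are right-handed (so a half turn about x gives the same grasp; the last joint's range is limited). The gripper opens to 85 mm and grips with 20 to 120 N. Pads are 22 mm wide; open, the fingers measure 114 mm over their backs; the gripper's body (76 mm by 85 mm) begins 54 mm behind the grasp point. The pads swing forward as they close: fully open they stand 13 mm farther back than shut.
Start: joints at [-63.656, 4.979, 10.078, 95.1, 0, 90], TCP at [0.244, -0.493, 0.204] pointing down, gripper open.
Joint ranges: [-179.16, 179.16], [-48.56, 103.87], [-65.8, 70.77], [-126.05, 130.52], [-82.76, 87.17], [-180, 180]. Speed limits (degrees/s): [127.2, 127.2, 147.25, 180, 180, 180].

## Interface

Orientations are given as [roll, pitch, yaw] about the fixed x, y, z axes, in that order (R = Rz(yaw) Ry(pitch) Rx(roll)).
In Python, from workcell import sensors, vision, job_done gives the robot as it stands.
- The arm moves only by the tool carry_out, never from a script. Its argument "increments" is a list of rows, each a list of 7 numbers: the turn, a rotation vector about the tool's x, y, z in degrees, then the shift along the tool's x, y, z in mm, then the opening in per cent of the stroke, from 0 (shut) to 100 (fully open). A call has 1 to 12 rows; each row shifts and turns the commanded pose from where the row before left it, along the tool's axes as they then stand; what a row does not reach is not made up. A row lasts 1/8 s, in which the tool goes at most 62.5 mm and 10.7 degrees, less where a joint would pass 70% of its speed; a pose out of reach is approached as far as the arm can. A call is refused whole if a number of a shift passes 62.5 or a number of a turn 10.7, either way. A call with a gripper value outside its range is refused whole. The fingers move at their own pace and stop on an object; "squeeze" is the grip in N (left out, the last holds). Time passes only in rows, so rows that do not move let the fingers close. It gives the time, the measured TCP pose, the force and the opening at its end, in the units of the state.
- sensors.get_obs(): the state, without advancing time (a new reading comes with each control period).
- vision.camera(name): name is "side" or "top" or "wrist"; returns the picture (384x512x3 uint8, red, green, blue); there is no depth.
- vision.calibration(name): a dict with "camera_matrix" (3x3 intrinsics, pixels), "extrinsics" (4x4, takes a point from world to camera coordinates); the wrist camera has in their place "mount" (4x4, takes a point from camera to tool coordinates, whose origin is the TCP and whose axes are the tool frame's). Camera axes: x right, y up, looking along -z (the intrinsics and any distortion apply to the point x, -y, -z); pixel columns grow to the right and rows downward; lengths in m; the calibration is good to about 2 mm. A picture is of the moment at which its call begins: read the wrist's pose just before it. calibration takes no time and is no camera call.
- job_done(): hands the job in, once; it reports no verdict.
The state is a dict: "time": time; "q": joint angles; "qd": joint speeds; "joint_efforts": joint torques, N m; "ee_pos": TCP position; "tcp_rot": TCP orientation; "wrist_force": force on the tool from outside, world axes, zero at the start; "torque": the same for the moment, N m; "opening": finger opening in m.
Only numpy, scipy, OpenCV 4.12 (cv2) and the standard library are available. Lean on these libraries where they do the work, as an engineer would, in place of code of your own. Each camera call takes 0.05 s, during which the arm holds its last target.

## Working session

There is one attempt and no reset: what is moved stays moved. The work goes in short steps, Python scripts to look and compute and a tool call to move; the robot and the scene stay as the last step left them, time stands still between calls to the robot, and variables do not carry over. Pictures are saved under pics/ and viewed, and the job is handed in when it is done.

Besides the shell and the picture viewer there is one more tool, called after "Emit:" as name(argument=value, ...), one argument or row to a line, values as JSON. carry_out: Moves the arm, as the interface text tells. Its arguments: {"type":"object","properties":{"increments":{"type":"array"},"squeeze":{"type":"number"}},"required":["increments"]}

```bash
ls; mkdir -p pics; python3 - <<'E'
from workcell import sensors, vision
import cv2,numpy as np
print(sensors.get_obs())
for n in ["side","top","wrist"]:
    im=vision.camera(n); cv2.imwrite(f"pics/{n}0.png",im[:,:,::-1]); 
    c=vision.calibration(n); print(n,{k:np.round(v,4).tolist() if not isinstance(v,str) else v for k,v in c.items()})
E
```

```text
pics
{'time': 0.0, 'q': array([-6.36531846e+01,  5.00973468e+00,  1.00325218e+01,  9.50984920e+01,
       -1.41648505e-03,  9.00007938e+01]), 'qd': array([ 0.05690589,  0.0220858 , -0.08030422, -0.07323166, -0.02797842,
       -0.02248173]), 'joint_efforts': array([-3.05121837e-03, -5.20387888e+01,  4.64806867e+01,  1.61532999e-02,
       -3.28179954e-05, -7.75123699e-07]), 'ee_pos': array([ 0.2439648 , -0.49262891,  0.20327888]), 'tcp_rot': array([-178.92729293,   89.92428184,  117.41872961]), 'wrist_force': array([0.26590664, 0.34434636, 0.59555098]), 'torque': array([ 0.01151197, -0.01997773, -0.02778352]), 'opening': 0.08540704332141512}
side {'camera_matrix': [[395.466, 0.0, 258.5388], [0.0, 395.466, 184.0073], [0.0, 0.0, 1.0]], 'extrinsics': [[-0.9861, -0.1646, 0.0218, 0.5933], [0.1114, -0.5583, 0.8221, -0.0883], [-0.1231, 0.8131, 0.5689, -1.2533], [0.0, 0.0, 0.0, 1.0]]}
top {'camera_matrix': [[360.3952, 0.0, 256.8864], [0.0, 360.3952, 191.2665], [0.0, 0.0, 1.0]], 'extrinsics': [[-0.0082, -0.9996, 0.0254, 0.0276], [0.9834, -0.0035, 0.1817, -0.6053], [-0.1815, 0.0265, 0.983, -0.9579], [0.0, 0.0, 0.0, 1.0]]}
wrist {'camera_matrix': [[343.8571, 0.0, 257.6637], [0.0, 343.8571, 191.3541], [0.0, 0.0, 1.0]], 'mount': [[0.001, 0.3123, -0.95, -0.1708], [-0.0001, 0.95, 0.3123, 0.081], [1.0, -0.0002, 0.001, -0.0001], [0.0, 0.0, 0.0, 1.0]]}
```

View pics/top0.png

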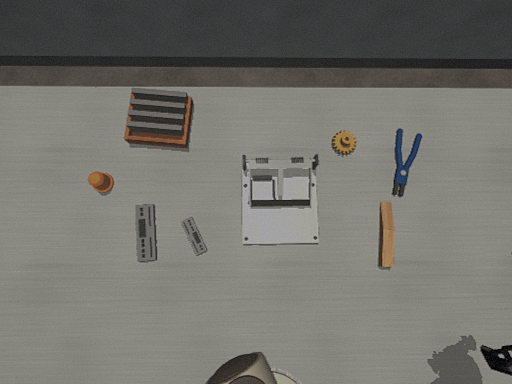

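View pics/side0.png

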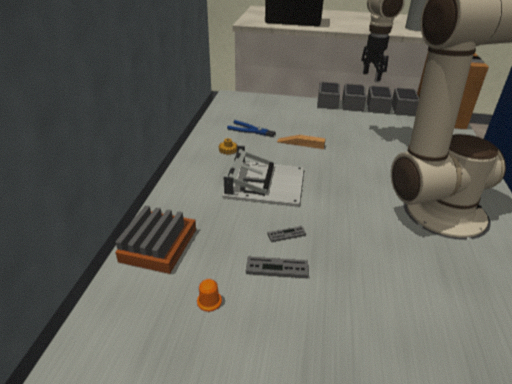

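View pics/wrist0.png

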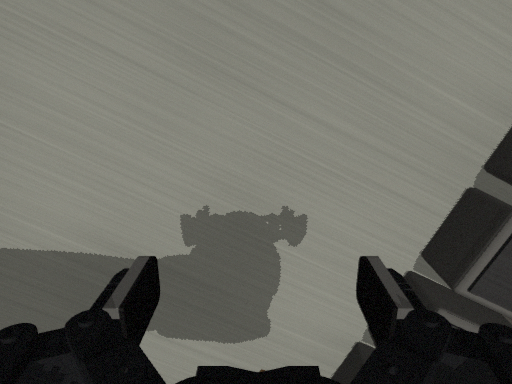

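```bash
cat > h.py <<'E'
import numpy as np,cv2
from workcell import sensors,vision
def ray(name,u,v,z):
    c=vision.calibration(name);K=np.array(c["camera_matrix"])
    if name=="wrist":
        raise SystemExit
    E=np.array(c["extrinsics"]);R=E[:3,:3];o=-R.T@E[:3,3]
    d=np.linalg.inv(K)@[u,v,1];d=R.T@np.array([d[0],-d[1],-d[2]])
    s=(z-o[2])/d[2];return (o+s*d)
def wray(u,v,z,pos,rpy):
    from scipy.spatial.transform import Rotation as Ro
    c=vision.calibration("wrist");K=np.array(c["camera_matrix"]);M=np.array(c["mount"])
    R=Ro.from_euler("xyz",rpy,degrees=True).as_matrix()
    o=np.array(pos)+R@M[:3,3]
    d=np.linalg.inv(K)@[u,v,1];d=R@M[:3,:3]@np.array([d[0],-d[1],-d[2]])
    s=(z-o[2])/d[2];return o+s*d
def proj(name,P):
    c=vision.calibration(name);K=np.array(c["camera_matrix"]);E=np.array(c["extrinsics"])
    p=E[:3,:3]@np.array(P)+E[:3,3];q=K@[p[0],-p[1],-p[2]];return q[:2]/q[2]
def wproj(P,pos,rpy):
    from scipy.spatial.transform import Rotation as Ro
    c=vision.calibration("wrist");K=np.array(c["camera_matrix"]);M=np.array(c["mount"])
    R=Ro.from_euler("xyz",rpy,degrees=True).as_matrix()
    p=R.T@(np.array(P)-np.array(pos));p=M[:3,:3].T@(p-M[:3,3]);q=K@[p[0],-p[1],-p[2]];return q[:2]/q[2]
E
python3 - <<'E'
import cv2
im=cv2.imread("pics/top0.png")
def cr(n,x0,y0,x1,y1,s): cv2.imwrite(n,cv2.resize(im[y0:y1,x0:x1],None,fx=s,fy=s,interpolation=cv2.INTER_CUBIC))
cr("pics/c1.png",230,145,410,275,4); cr("pics/c2.png",120,190,220,275,6)
print(vars().keys())
E
```

```text
dict_keys(['__name__', '__doc__', '__package__', '__loader__', '__spec__', '__annotations__', '__builtins__', '__file__', '__cached__', 'cv2', 'im', 'cr'])
```

View pics/c1.png

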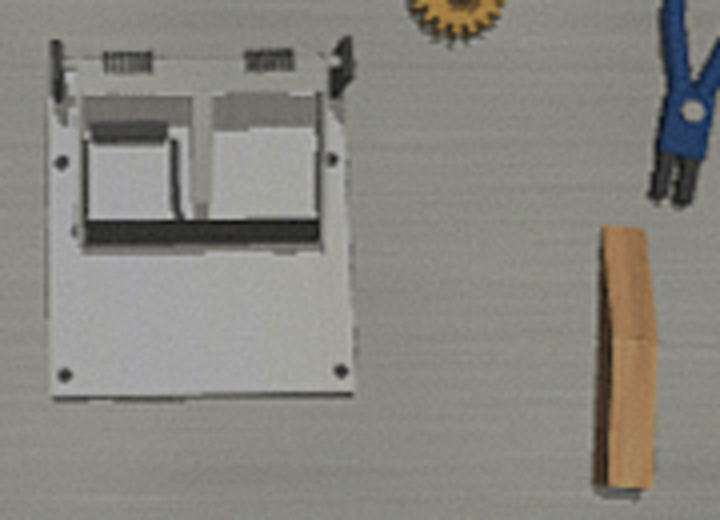

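View pics/c2.png

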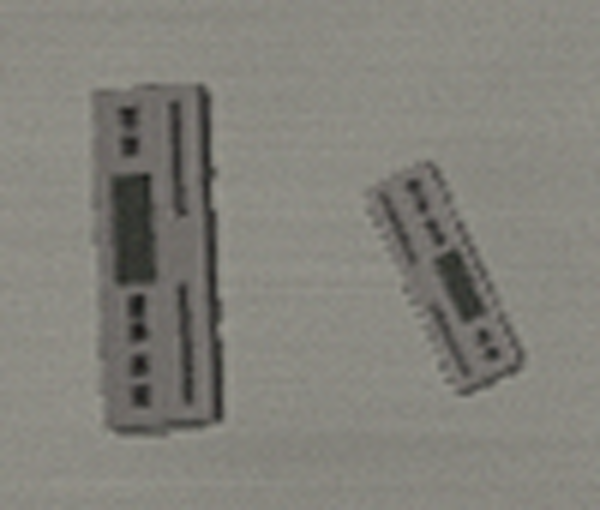

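```bash
python3 - <<'E'
from h import *
def t(cx,cy,z,o,s): return ray("top",o[0]+(cx+.5)/s-.5,o[1]+(cy+.5)/s-.5,z)
f=lambda x,y,z:t(x,y,z,(230,145),4); g=lambda x,y,z:t(x,y,z,(120,190),6)
print("fixture holes/corners")
for p in [(62,162),(65,374),(332,159),(341,371),(51,395),(353,394)]: print(p,np.round(f(*p,.015),4))
print("roller left/right ends z~.03")
for p in [(85,230),(320,230)]: print(p,np.round(f(*p,.035),4))
print("wedge top z=.034: rear corners, ramp edge; tip z=.003")
for p,z in [((608,488),.034),((653,488),.034),((611,340),.034),((657,340),.034),((605,228),.003),((643,228),.003)]: print(p,np.round(f(*p,z),4))
print("plate top .016")
for p in [(93,90),(205,84),(110,428),(218,418)]: print(p,np.round(g(*p,.016),4))
E
```

```text
fixture holes/corners
(62, 162) [0.6313 0.0573 0.015 ]
(65, 374) [0.477  0.0555 0.015 ]
(332, 159) [ 0.6329 -0.1415  0.015 ]
(341, 371) [ 0.4778 -0.1423  0.015 ]
(51, 395) [0.4623 0.0655 0.015 ]
(353, 394) [ 0.4614 -0.1503  0.015 ]
roller left/right ends z~.03
(85, 230) [0.5778 0.0409 0.035 ]
(320, 230) [ 0.577  -0.1273  0.035 ]
wedge top z=.034: rear corners, ramp edge; tip z=.003
(608, 488) [ 0.3945 -0.3226  0.034 ]
(653, 488) [ 0.3942 -0.3543  0.034 ]
(611, 340) [ 0.4973 -0.3321  0.034 ]
(657, 340) [ 0.4971 -0.3651  0.034 ]
(605, 228) [ 0.5825 -0.3453  0.003 ]
(643, 228) [ 0.5824 -0.3738  0.003 ]
plate top .016
(93, 90) [0.575  0.3738 0.016 ]
(205, 84) [0.5776 0.3206 0.016 ]
(110, 428) [0.4157 0.3575 0.016 ]
(218, 418) [0.4199 0.3077 0.016 ]
```

```bash
cat >> h.py <<'E'
from scipy.spatial.transform import Rotation as Ro
def pose():
    o=sensors.get_obs();return o,np.array(o["ee_pos"]),Ro.from_euler("xyz",o["tcp_rot"],degrees=True)
def downR(yawy):
    # tool x down, tool y at world heading yawy (deg)
    a=np.radians(yawy);x=np.array([0,0,-1.]);y=np.array([np.cos(a),np.sin(a),0]);z=np.cross(x,y)
    return Ro.from_matrix(np.array([x,y,z]).T)
def plan(target,yawy,n,grip=None,p=None,R=None):
    "n equal rows; prints the rows"
    if p is None: o,p,R=pose()
    Rt=downR(yawy);rv=(R.inv()*Rt).as_rotvec(degrees=True)
    st=Ro.from_rotvec(rv/n,degrees=True);Rc=R
    d=(np.array(target)-p)/n
    for i in range(n):
        print(np.round(np.r_[rv/n,Rc.inv().apply(d)*1000],1).tolist());Rc=Rc*st
    return np.array(target),Rt
E
python3 - <<'E'
from h import *
o,p,R=pose();print(np.round(R.as_matrix(),3))
# heading of tool y
y=R.as_matrix()[:,1];print(np.degrees(np.arctan2(y[1],y[0])))
for ya in (174,-6):
    print(ya);plan([.4189,-.3417,.16],ya,12)
E
```

```text
[[-0.     0.896  0.444]
 [ 0.001  0.444 -0.896]
 [-1.     0.    -0.001]]
26.346570640853916
174
[-12.3, -0.0, -0.0, 3.6, 18.6, -4.8]
[-12.3, -0.0, -0.0, 3.6, 19.2, -0.7]
[-12.3, -0.0, -0.0, 3.6, 19.0, 3.4]
[-12.3, -0.0, -0.0, 3.6, 17.8, 7.4]
[-12.3, -0.0, -0.0, 3.6, 15.8, 11.0]
[-12.3, -0.0, -0.0, 3.6, 13.1, 14.1]
[-12.3, -0.0, -0.0, 3.6, 9.8, 16.6]
[-12.3, -0.0, -0.0, 3.6, 6.1, 18.3]
[-12.3, -0.0, -0.0, 3.6, 2.0, 19.2]
[-12.3, -0.0, -0.0, 3.6, -2.1, 19.1]
[-12.3, -0.0, -0.0, 3.6, -6.1, 18.3]
[-12.3, -0.0, -0.0, 3.6, -9.9, 16.5]
-6
[2.7, -0.0, 0.0, 3.6, 18.6, -4.8]
[2.7, -0.0, 0.0, 3.6, 18.4, -5.7]
[2.7, -0.0, 0.0, 3.6, 18.1, -6.5]
[2.7, -0.0, 0.0, 3.6, 17.8, -7.4]
[2.7, -0.0, 0.0, 3.6, 17.4, -8.2]
[2.7, -0.0, 0.0, 3.6, 17.0, -9.0]
[2.7, -0.0, 0.0, 3.6, 16.6, -9.8]
[2.7, -0.0, 0.0, 3.6, 16.1, -10.6]
[2.7, -0.0, 0.0, 3.6, 15.6, -11.3]
[2.7, -0.0, 0.0, 3.6, 15.0, -12.0]
[2.7, -0.0, 0.0, 3.6, 14.4, -12.7]
[2.7, -0.0, 0.0, 3.6, 13.8, -13.4]
```

Emit:
carry_out(
  increments=[
    [5.4,0,0,7,37,-10,100],
    [5.4,0,0,7,36,-14,100],
    [5.4,0,0,7,35,-17,100],
    [5.4,0,0,7,34,-20,100],
    [5.4,0,0,7,32,-23,100],
    [5.4,0,0,7,29,-26,100],
    [0,0,0,0,0,0,100],
  ],
  squeeze=60,
)

```text
time: 1.02
ee_pos: [0.421, -0.3371, 0.161]
tcp_rot: [-133.4, 89.9, 130.7]
wrist_force: [-0.3, 0.3, -0.8]
opening: 0.0857
```

```bash
python3 - <<'E'
from h import *
o,p,R=pose();print(p,o["tcp_rot"],o["q"],o["time"])
im=vision.camera("wrist");cv2.imwrite("pics/w1.png",im[:,:,::-1])
E
```

```text
[ 0.4209943  -0.337089    0.16099687] [-133.4163455    89.91193083  130.65214545] [-3.86935899e+01  2.91275604e+00  3.12693439e+00  9.03007293e+01
  1.62824162e-02  1.47237907e+02] 1.025
```

View pics/w1.png

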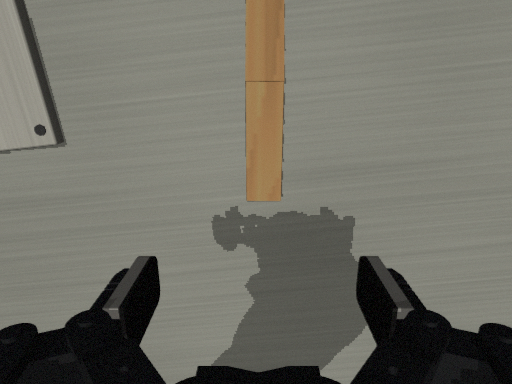

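```bash
python3 - <<'E'
from h import *
pos=[0.4209943,-0.337089,0.16099687];rpy=[-133.4163455,89.91193083,130.65214545]
for u,v,z in [(246.5,201,.034),(282,200.5,.034),(245.5,81,.034),(285,81,.034),(63.5,144,.015),(40,130,.015)]:
    print(u,v,np.round(wray(u,v,z,pos,rpy),4))
E
```

```text
246.5 201 [ 0.3955 -0.3232  0.034 ]
282 200.5 [ 0.3927 -0.3557  0.034 ]
245.5 81 [ 0.5001 -0.3343  0.034 ]
285 81 [ 0.4968 -0.3667  0.034 ]
63.5 144 [ 0.4622 -0.1591  0.015 ]
40 130 [ 0.477  -0.1413  0.015 ]
```

```bash
python3 - <<'E'
from h import *
P,R=plan([.4170,-.3419,.08],-6,2); plan([.4170,-.3419,.005],-6,3,p=P,R=R)
E
```

```text
[0.0, -0.0, 0.0, 40.7, -1.4, 2.1]
[0.0, -0.0, 0.0, 40.7, -1.4, 2.1]
[0.0, 0.0, 0.0, 25.0, 0.0, 0.0]
[0.0, 0.0, 0.0, 25.0, 0.0, 0.0]
[0.0, 0.0, 0.0, 25.0, 0.0, 0.0]
```

Emit:
carry_out(
  increments=[
    [0,0,0,40,-1.5,2.2,80],
    [0,0,0,41,-1.5,2.2,70],
    [0,0,0,30,0,0,70],
    [0,0,0,25,0,0,70],
    [0,0,0,15,0,0,70],
    [0,0,0,5,0,0,60],
    [0,0,0,0,0,0,30],
    [0,0,0,0,0,0,20],
    [0,0,0,0,0,0,20],
    [0,0,0,0,0,0,20],
  ],
  squeeze=70,
)

```text
time: 2.33
ee_pos: [0.4168, -0.3433, 0.007]
tcp_rot: [54.8, 89.9, -41.3]
wrist_force: [-1.7, 0.4, 6.0]
opening: 0.017
```

```bash
python3 - <<'E'
from h import *
o,p,R=pose();print(p,o["tcp_rot"],o["opening"],o["wrist_force"])
im=vision.camera("wrist");cv2.imwrite("pics/w2.png",im[:,:,::-1])
E
```

```text
[ 0.416823   -0.34328122  0.00695399] [ 54.79000853  89.91345844 -41.25992804] 0.01701649340228568 [-1.67522819  0.38723684  6.02374934]
```

View pics/w2.png

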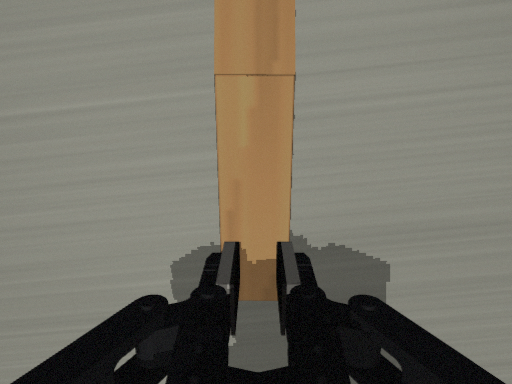

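```bash
python3 - <<'E'
from h import *
o,p,R=pose();rpy=o["tcp_rot"]
for P in [(.3955,-.3232,.034),(.3927,-.3557,.034),(.5001,-.3343,.034),(.4968,-.3667,.034),(.3941,-.3395,0)]: print(P,wproj(P,p,rpy))
for a in [(0,0,0),(-.019,0,.0085),(-.019,0,-.0085),(0,0,.0085)]:print(a,wproj(p+R.apply(a),p,rpy))
for u,v in [(220,245),(290,245),(215,74),(295,74)]: print(wray(u,v,.034,p,rpy))
im=vision.camera("side");cv2.imwrite("pics/s2.png",cv2.resize(im[90:190,230:400,::-1],None,fx=4,fy=4,interpolation=cv2.INTER_CUBIC))
E
```

```text
(0.3955, -0.3232, 0.034) [223.02122526 300.96862139]
(0.3927, -0.3557, 0.034) [289.35926769 299.83747272]
(0.5001, -0.3343, 0.034) [214.7172836   75.28178011]
(0.4968, -0.3667, 0.034) [296.83339774  74.92126925]
(0.3941, -0.3395, 0) [256.47209932 264.81810584]
(0, 0, 0) [258.94668181 234.11201156]
(-0.019, 0, 0.0085) [276.31032335 250.72103906]
(-0.019, 0, -0.0085) [241.8190939  250.71537463]
(0, 0, 0.0085) [274.53295    234.11419989]
[ 0.42590847 -0.32597785  0.034     ]
[ 0.42247408 -0.35829449  0.034     ]
[ 0.50056472 -0.33448074  0.034     ]
[ 0.49722176 -0.36600182  0.034     ]
```

View pics/s2.png

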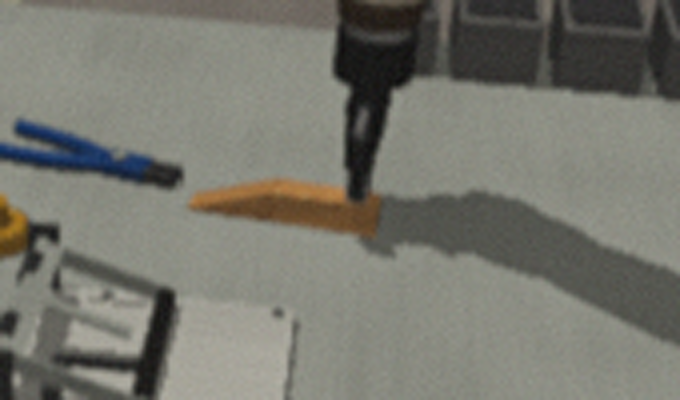

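Emit:
carry_out(
  increments=[
    [0,0,0,-10,0,0,20],
    [0,0,0,-10,0,0,20],
  ],
)

```text
time: 2.68
ee_pos: [0.4164, -0.3429, 0.0268]
tcp_rot: [50.0, 90.0, -46.1]
wrist_force: [-0.5, -0.5, -1.2]
opening: 0.0175
```

```bash
python3 - <<'E'
from h import *
o,p,R=pose();print(p,o["tcp_rot"],o["opening"],o["wrist_force"])
im=vision.camera("wrist");cv2.imwrite("pics/w3.png",im[:,:,::-1])
im=vision.camera("side");cv2.imwrite("pics/s3.png",cv2.resize(im[90:190,230:400,::-1],None,fx=4,fy=4,interpolation=cv2.INTER_CUBIC))
E
```

```text
[ 0.41637756 -0.34292966  0.02676381] [ 49.95581461  89.99597237 -46.09604727] 0.017513475261659497 [-0.5465337  -0.52313208 -1.21296367]
```

View pics/w3.png

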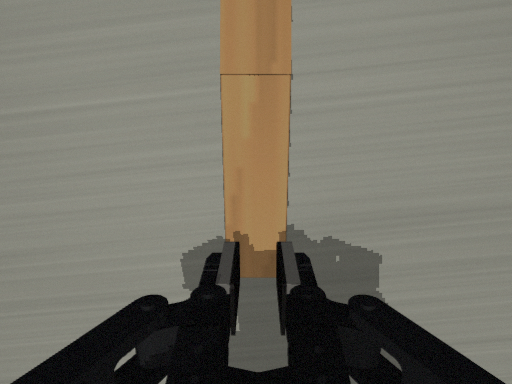

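View pics/s3.png

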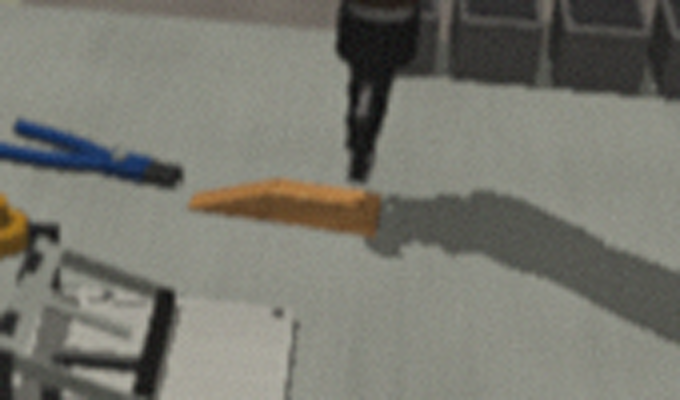

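```bash
python3 - <<'E'
from h import *
o,p,R=pose();rpy=o["tcp_rot"]
for dz in (0,.01,.02,.03):
    q=p+[0,0,dz]; print(dz,(proj("side",q)-[230,90])*4, proj("top",q))
print((proj("side",[.3941,-.3395,.034])-[230,90])*4,(proj("side",[.3941,-.3395,0])-[230,90])*4)
im=vision.camera("top");cv2.imwrite("pics/t3.png",cv2.resize(im[180:290,330:470,::-1],None,fx=5,fy=5,interpolation=cv2.INTER_CUBIC))
for dz in (0,.02): print((proj("top",p+[0,0,dz])-[330,180])*5)
E
```

```text
0 [355.39412835 201.8949232 ] [387.5593556  258.34185433]
0.01 [356.49338524 192.93793878] [388.92759116 258.34640602]
0.02 [357.60067626 183.9154906 ] [390.32283891 258.35104757]
0.03 [358.71608979 174.82685833] [391.74590675 258.35578167]
[379.31903079 200.33660964] [375.32461729 230.51321024]
[287.796778   391.70927163]
[301.61419455 391.75523783]
```

View pics/t3.png

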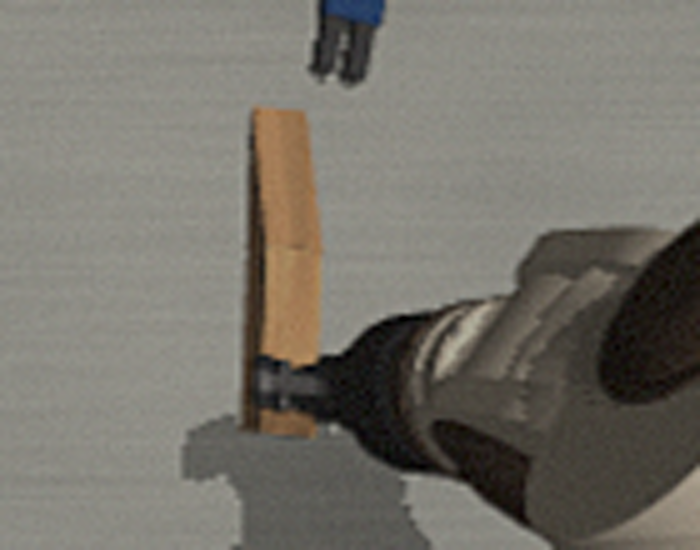

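```bash
python3 - <<'E'
from h import *
o,p,R=pose();rpy=o["tcp_rot"]
for op in (.0175,.0854):
  for x in (0,-.013,-.02,-.03,-.04):
   for y in (-.011,.011):
    a=wproj(p+R.apply((x,y,op/2)),p,rpy);b=wproj(p+R.apply((x,y,-op/2)),p,rpy);print(op,x,y,np.round(a),np.round(b),round(a[0]-b[0]))
E
python3 - <<'E'
import cv2
a=cv2.imread("pics/w3.png");cv2.imwrite("pics/w3z.png",cv2.resize(a[200:384,160:360],None,fx=3.2,fy=3.2,interpolation=cv2.INTER_CUBIC))
a=cv2.imread("pics/w1.png");cv2.imwrite("pics/w1z.png",cv2.resize(a[220:384,80:440],None,fx=2.2,fy=2.2,interpolation=cv2.INTER_CUBIC))
E
```

```text
0.0175 0 -0.011 [275. 252.] [243. 252.] 32
0.0175 0 0.011 [275. 215.] [243. 215.] 33
0.0175 -0.013 -0.011 [276. 264.] [242. 264.] 34
0.0175 -0.013 0.011 [277. 225.] [242. 225.] 35
0.0175 -0.02 -0.011 [277. 271.] [242. 271.] 35
0.0175 -0.02 0.011 [277. 231.] [241. 231.] 36
0.0175 -0.03 -0.011 [278. 283.] [241. 283.] 37
0.0175 -0.03 0.011 [279. 241.] [240. 241.] 39
0.0175 -0.04 -0.011 [279. 295.] [240. 295.] 39
0.0175 -0.04 0.011 [280. 251.] [239. 251.] 41
0.0854 0 -0.011 [336. 252.] [182. 252.] 154
0.0854 0 0.011 [339. 215.] [179. 215.] 160
0.0854 -0.013 -0.011 [341. 264.] [177. 264.] 164
0.0854 -0.013 0.011 [345. 225.] [174. 225.] 171
0.0854 -0.02 -0.011 [344. 271.] [174. 271.] 171
0.0854 -0.02 0.011 [348. 231.] [170. 231.] 178
0.0854 -0.03 -0.011 [349. 283.] [169. 283.] 181
0.0854 -0.03 0.011 [354. 241.] [165. 241.] 189
0.0854 -0.04 -0.011 [355. 295.] [163. 295.] 192
0.0854 -0.04 0.011 [360. 251.] [159. 251.] 201
```

View pics/w3z.png

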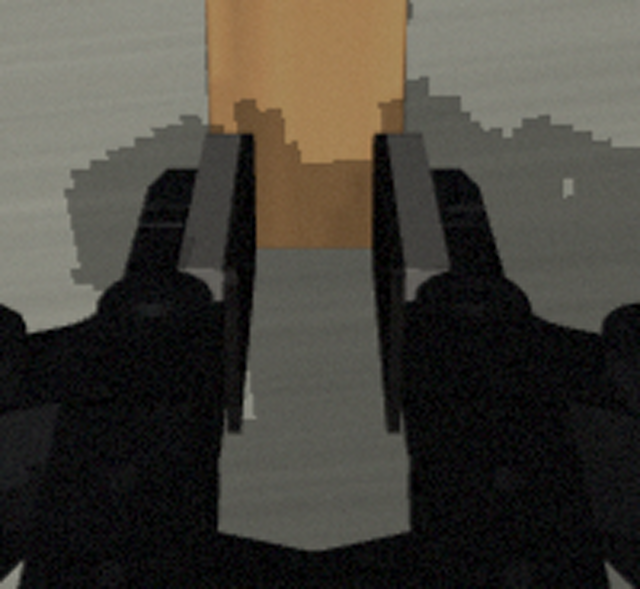

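View pics/w1z.png

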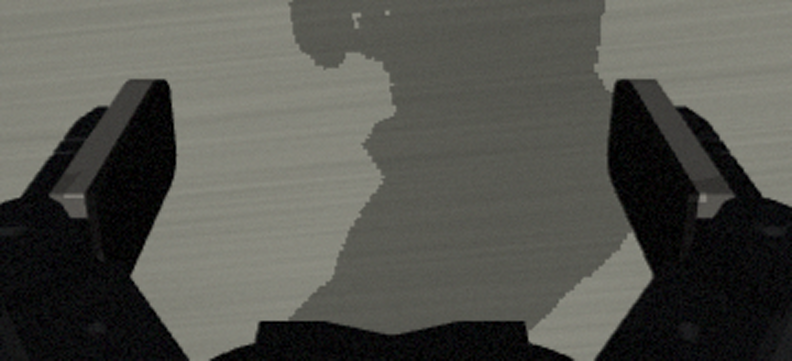

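```bash
python3 - <<'E'
from h import *
P,R=plan([.4170,-.3419,-.024],-6,4)
E
```

```text
[-0.0, 0.0, -0.0, 12.7, 0.0, -0.4]
[-0.0, 0.0, -0.0, 12.7, 0.0, -0.4]
[-0.0, 0.0, -0.0, 12.7, 0.0, -0.4]
[-0.0, 0.0, -0.0, 12.7, 0.0, -0.3]
```

Emit:
carry_out(
  increments=[
    [0,0,0,0,0,0,70],
    [0,0,0,0,0,-0.5,70],
    [0,0,0,0,0,-0.5,70],
    [0,0,0,12,0,-0.5,70],
    [0,0,0,15,0,0,65],
    [0,0,0,15,0,0,60],
    [0,0,0,9,0,0,60],
    [0,0,0,0,0,0,40],
    [0,0,0,0,0,0,20],
    [0,0,0,0,0,0,10],
    [0,0,0,0,0,0,10],
  ],
  squeeze=70,
)

```text
time: 4.2
ee_pos: [0.4166, -0.3415, -0.0248]
tcp_rot: [54.0, 90.0, -42.1]
wrist_force: [0.2, 0.4, -1.0]
opening: 0.0308
```

```bash
python3 - <<'E'
from h import *
P,R=plan([.400,-.330,.04],-6,3);P,R=plan([.375,-.093,.04],.4,7,p=P,R=R); plan([.375,-.093,-.008],.4,3,p=P,R=R)
E
```

```text
[-0.0, 0.0, -0.0, -21.6, -5.9, -3.2]
[-0.0, 0.0, -0.0, -21.6, -5.9, -3.2]
[-0.0, 0.0, -0.0, -21.6, -5.9, -3.2]
[-0.9, 0.0, 0.0, 0.0, -7.1, -33.3]
[-0.9, 0.0, 0.0, 0.0, -6.6, -33.4]
[-0.9, 0.0, 0.0, 0.0, -6.0, -33.5]
[-0.9, 0.0, 0.0, 0.0, -5.5, -33.6]
[-0.9, 0.0, 0.0, 0.0, -5.0, -33.7]
[-0.9, 0.0, 0.0, 0.0, -4.4, -33.8]
[-0.9, 0.0, 0.0, 0.0, -3.9, -33.8]
[0.0, 0.0, 0.0, 16.0, 0.0, 0.0]
[0.0, 0.0, 0.0, 16.0, 0.0, 0.0]
[0.0, 0.0, 0.0, 16.0, 0.0, 0.0]
```

Emit:
carry_out(
  increments=[
    [0,0,0,-15,-6,-3,10],
    [0,0,0,-25,-6,-3,10],
    [0,0,0,-25,-6,-3,10],
    [-0.9,0,0,0,-7,-25,10],
    [-0.9,0,0,0,-7,-37,10],
    [-0.9,0,0,0,-6,-37,10],
    [-0.9,0,0,0,-6,-37,10],
    [-0.9,0,0,0,-5,-37,10],
    [-0.9,0,0,0,-4,-37,10],
    [-0.9,0,0,0,-4,-25,10],
    [0,0,0,10,0,0,10],
    [0,0,0,10,0,0,10],
  ],
)

```text
time: 5.7
ee_pos: [0.3746, -0.0938, 0.02]
tcp_rot: [65.0, 89.9, -24.8]
wrist_force: [0.5, -0.7, -1.0]
opening: 0.0308
```

```bash
python3 - <<'E'
from h import *
o,p,R=pose();print(p,o["tcp_rot"],o["opening"],o["wrist_force"],o["time"])
y=R.as_matrix()[:,1];print("heading",np.degrees(np.arctan2(y[1],y[0])))
im=vision.camera("wrist");cv2.imwrite("pics/w4.png",im[:,:,::-1])
E
```

```text
[ 0.3745623  -0.09383785  0.02003062] [ 64.97990828  89.93502055 -24.76762986] 0.030786464511640396 [ 0.48219174 -0.7093393  -0.97265885] 5.7
heading 0.25247597918669745
```

View pics/w4.png

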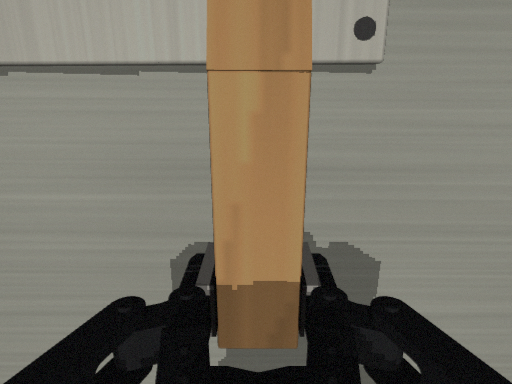

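```bash
python3 - <<'E'
from h import *
pos=[0.3745623,-0.09383785,0.02003062];rpy=[64.97990828,89.93502055,-24.76762986]
for u,v,z in [(365,28,.015),(380,62.5,.015),(5,63,.015),(207.5,70,.0788),(311.5,70,.0788),(217.5,348,.0788),(298.5,348,.0788)]: print(u,v,np.round(wray(u,v,z,pos,rpy),4))
E
```

```text
365 28 [ 0.4778 -0.1428  0.015 ]
380 62.5 [ 0.4628 -0.1515  0.015 ]
5 63 [0.4618 0.0284 0.015 ]
207.5 70 [ 0.4577 -0.0774  0.0788]
311.5 70 [ 0.4578 -0.1094  0.0788]
217.5 348 [ 0.3518 -0.0771  0.0788]
298.5 348 [ 0.352  -0.1098  0.0788]
```

Emit:
carry_out(
  increments=[
    [0,0,0,12,0,0,10],
    [0,0,0,10,0,0,10],
    [0,0,0,5,0,0,10],
    [0,0,0,3,0,-0.5,10],
    [0,0,0,1,0,-0.5,10],
    [0,0,0,0,0,0,10],
  ],
)

```text
time: 6.5
ee_pos: [0.3747, -0.0926, -0.0106]
tcp_rot: [68.3, 90.0, -21.4]
wrist_force: [0.4, -0.2, -0.1]
opening: 0.031
```

Emit:
carry_out(
  increments=[
    [0,0,0,0,8,0,10],
    [0,0,0,0,12,0,10],
    [0,0,0,0,12,0,10],
    [0,0,0,0,12,0,10],
    [0,0,0,0,12,0,10],
    [0,0,0,0,12,0,10],
    [0,0,0,0,0,0,10],
  ],
)

```text
time: 7.38
ee_pos: [0.4434, -0.0923, -0.0105]
tcp_rot: [-71.9, 90.0, -161.7]
wrist_force: [-3.3, 0.5, 8.7]
opening: 0.0311
```

```bash
python3 - <<'E'
from h import *
o,p,R=pose();print(p,o["tcp_rot"],o["opening"],o["wrist_force"],o["time"])
im=vision.camera("wrist");cv2.imwrite("pics/w5.png",im[:,:,::-1])
E
```

```text
[ 0.4434188  -0.09227123 -0.0104868 ] [ -71.9242128    89.98476809 -161.66117969] 0.031133761749802206 [-3.32866898  0.49286288  8.69869866] 7.375
```

View pics/w5.png

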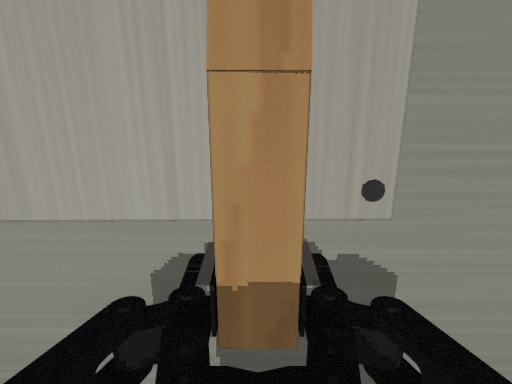

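Emit:
carry_out(
  increments=[
    [0,0,0,0,8,0,10],
    [0,0,0,0,11,0,10],
    [0,0,0,0,11,0,10],
    [0,0,0,0,11,0,10],
    [0,0,0,0,11,0,10],
    [0,0,0,0,10,0,10],
    [0,0,0,0,4.5,0,10],
    [0,0,0,0,0,0,10],
  ],
)

```text
time: 8.43
ee_pos: [0.5094, -0.0917, -0.0104]
tcp_rot: [-114.6, 90.0, 155.7]
wrist_force: [-7.1, 1.9, 11.9]
opening: 0.0309
```

```bash
python3 - <<'E'
from h import *
o,p,R=pose();print(p,o["tcp_rot"],o["opening"],o["wrist_force"],o["time"])
im=vision.camera("wrist");cv2.imwrite("pics/w6.png",im[:,:,::-1])
im=vision.camera("side");cv2.imwrite("pics/s6.png",cv2.resize(im[90:240,190:400,::-1],None,fx=3.5,fy=3.5,interpolation=cv2.INTER_CUBIC))
E
```

```text
[ 0.50937956 -0.09172867 -0.01042338] [-114.5629558    89.95607631  155.7054031 ] 0.030921116983551097 [-7.09763411  1.93709988 11.90511606] 8.425
```

View pics/w6.png

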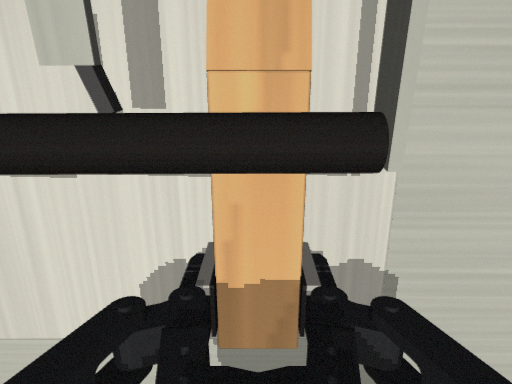

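View pics/s6.png

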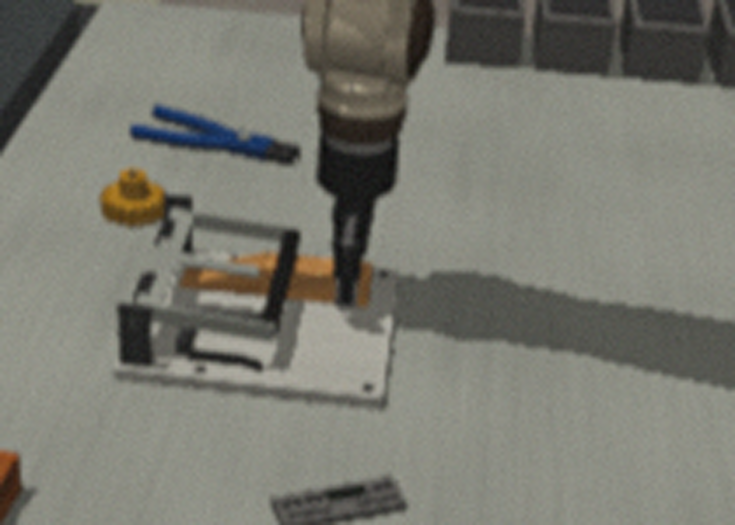

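Emit:
carry_out(
  increments=[
    [0,0,0,0,0,0,58],
    [0,0,0,0,0,0,58],
    [0,0,0,0,0,0,58],
    [0,0,0,-8,0,0,58],
    [0,0,0,-20,0,0,58],
    [0,0,0,-35,0,0,58],
    [0,0,0,-40,0,0,90],
    [0,0,0,-35,0,0,90],
  ],
)

```text
time: 9.52
ee_pos: [0.509, -0.0921, 0.1292]
tcp_rot: [79.6, 89.9, -10.2]
wrist_force: [-0.5, 0.7, -0.4]
opening: 0.0767
```

```bash
python3 - <<'E'
from h import *
o,p,R=pose();print(p,o["time"],o["q"])
im=vision.camera("wrist");cv2.imwrite("pics/w7.png",im[:,:,::-1])
P,R=plan([.478,.15,.13],95,9); plan([.43,.3346,.14],185,9,p=P,R=R)
E
```

```text
[ 0.50903516 -0.09205741  0.12915462] 9.525 [-1.02510000e+01 -4.51380607e-01 -3.80742192e+00  8.65713926e+01
  5.79955530e-05  1.69513129e+02]
[-10.5, 0.0, -0.0, 0.4, -3.5, -26.9]
[-10.5, 0.0, -0.0, 0.4, 1.5, -27.1]
[-10.5, 0.0, -0.0, 0.4, 6.4, -26.4]
[-10.5, 0.0, -0.0, 0.4, 11.1, -24.8]
[-10.5, 0.0, -0.0, 0.4, 15.5, -22.3]
[-10.5, 0.0, -0.0, 0.4, 19.3, -19.1]
[-10.5, 0.0, -0.0, 0.4, 22.5, -15.3]
[-10.5, 0.0, -0.0, 0.4, 24.9, -10.9]
[-10.5, 0.0, -0.0, 0.4, 26.4, -6.2]
[-10.0, -0.0, -0.0, -1.1, 20.9, -3.5]
[-10.0, -0.0, -0.0, -1.1, 21.2, 0.2]
[-10.0, -0.0, -0.0, -1.1, 20.8, 3.8]
[-10.0, -0.0, -0.0, -1.1, 19.9, 7.4]
[-10.0, -0.0, -0.0, -1.1, 18.3, 10.7]
[-10.0, -0.0, -0.0, -1.1, 16.1, 13.7]
[-10.0, -0.0, -0.0, -1.1, 13.5, 16.3]
[-10.0, -0.0, -0.0, -1.1, 10.5, 18.4]
[-10.0, -0.0, -0.0, -1.1, 7.1, 20.0]
```

View pics/w7.png

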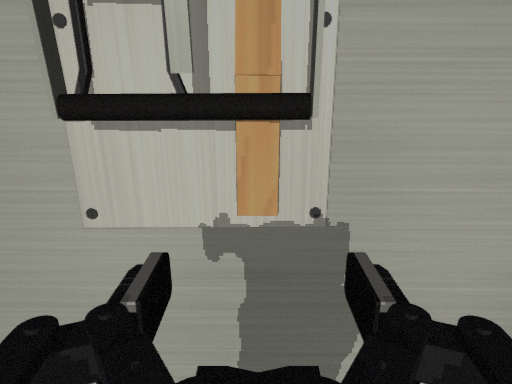

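Emit:
carry_out(
  increments=[
    [-10.5,0,0,0,-3.5,-27,90],
    [-10.5,0,0,0,1.5,-27,90],
    [-10.5,0,0,0,6.5,-26,90],
    [-10.5,0,0,0,11,-25,90],
    [-10.5,0,0,0,15.5,-22,90],
    [-10.5,0,0,0,19.5,-19,90],
    [-10.5,0,0,0,22.5,-15,90],
    [-10.5,0,0,0,25,-11,90],
    [-10.5,0,0,0,26.5,-6,90],
    [-10,0,0,0,21,-3.5,90],
    [-10,0,0,0,21,0,90],
    [-10,0,0,0,21,4,90],
  ],
)

```text
time: 11.08
ee_pos: [0.4619, 0.2125, 0.1274]
tcp_rot: [-9.9, 90.0, 25.1]
wrist_force: [0.5, -0.7, -0.2]
opening: 0.077
```

```bash
python3 - <<'E'
from h import *
o,p,R=pose();print(p,o["time"],o["q"])
plan([.43,.3346,.13],185,6)
E
```

```text
[0.4619454  0.21246127 0.12744502] 11.075 [ 2.46988158e+01 -1.61980437e+00 -5.14711620e+00  8.64352223e+01
  2.82694308e-04  7.96249191e+01]
[-10.0, 0.0, 0.0, -0.4, 19.7, 7.3]
[-10.0, 0.0, 0.0, -0.4, 18.1, 10.6]
[-10.0, 0.0, 0.0, -0.4, 16.0, 13.6]
[-10.0, 0.0, 0.0, -0.4, 13.4, 16.2]
[-10.0, 0.0, 0.0, -0.4, 10.4, 18.3]
[-10.0, 0.0, 0.0, -0.4, 7.1, 19.8]
```

Emit:
carry_out(
  increments=[
    [-10,0,0,0,20,7.5,90],
    [-10,0,0,0,18,10.5,90],
    [-10,0,0,0,16,13.5,90],
    [-10,0,0,0,13.5,16,90],
    [-10,0,0,0,10.5,18.5,90],
    [-10,0,0,0,7,20,90],
    [0,0,0,0,0,0,90],
  ],
)

```text
time: 11.95
ee_pos: [0.4302, 0.3352, 0.1271]
tcp_rot: [-24.4, 90.0, 70.5]
wrist_force: [-0.2, -0.6, 0.8]
opening: 0.0767
```

```bash
python3 - <<'E'
from h import *
o,p,R=pose();print(p.tolist(),o["tcp_rot"].tolist(),o["time"],o["q"])
im=vision.camera("wrist");cv2.imwrite("pics/w8.png",im[:,:,::-1])
E
```

```text
[0.43021316638113316, 0.33517316377315304, 0.12713463461680066] [-24.36577784277993, 89.99096363824945, 70.46445845811331] 11.95 [ 3.79188824e+01  3.44851862e+00 -4.76646272e-02  8.64961994e+01
  4.86129437e-03  3.30886464e+01]
```

View pics/w8.png

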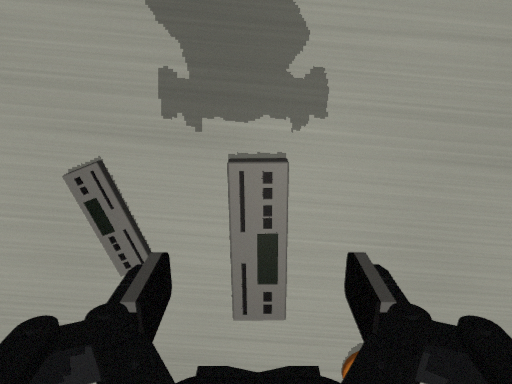

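```bash
python3 - <<'E'
from h import *
pos=[0.43021316638113316, 0.33517316377315304, 0.12713463461680066];rpy=[-24.36577784277993, 89.99096363824945, 70.46445845811331]
q=[wray(u,v,.016,pos,rpy) for u,v in [(228.5,162.5),(288,161.5),(234,320),(287,319)]]
print(np.round(q,4)); c=np.mean(q,0);n=(q[0]+q[1])/2;f=(q[2]+q[3])/2;d=f-n;a=np.arctan2(d[1],d[0]);print(c,np.linalg.norm(d),np.degrees(a))
g=c-.062*np.array([np.cos(a),np.sin(a),0]);print(g)
im=cv2.imread("pics/w8.png");cv2.imwrite("pics/w8z.png",cv2.resize(im[140:335,170:350],None,fx=3,fy=3,interpolation=cv2.INTER_CUBIC))
o,p,R=pose();P,R=plan([g[0],g[1],.01],180+np.degrees(a),4)
E
```

```text
[[0.4198 0.3104 0.016 ]
 [0.4148 0.3601 0.016 ]
 [0.5777 0.3249 0.016 ]
 [0.5722 0.3767 0.016 ]]
[0.49613607 0.34303074 0.016     ] 0.15839763282451103 5.654816198727513
[0.43443779 0.33692157 0.016     ]
[-0.3, -0.0, 0.0, 29.3, -1.1, 0.5]
[-0.3, -0.0, 0.0, 29.3, -1.1, 0.5]
[-0.3, -0.0, 0.0, 29.3, -1.1, 0.5]
[-0.3, -0.0, 0.0, 29.3, -1.1, 0.5]
```

View pics/w8z.png

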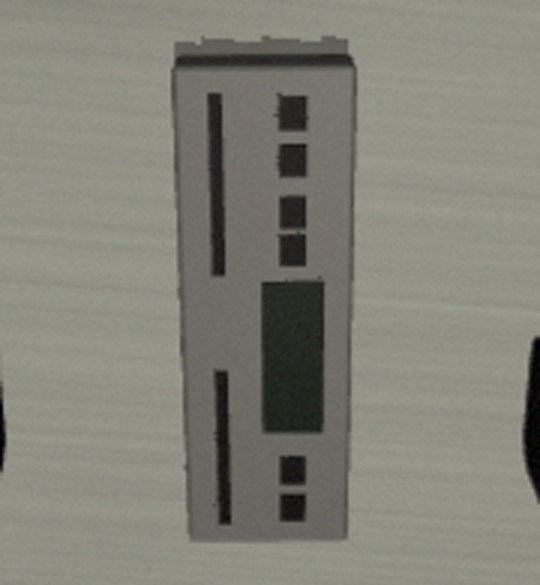

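```bash
python3 - <<'E'
from h import *
P,R=plan([.4308,.3355,.03],185.5,2);plan([.4308,.3355,-.030],185.5,3,p=P,R=R)
E
```

```text
[-0.4, -0.0, 0.0, 48.6, -0.2, 0.5]
[-0.4, -0.0, 0.0, 48.6, -0.2, 0.5]
[0.0, 0.0, 0.0, 20.0, 0.0, 0.0]
[0.0, 0.0, 0.0, 20.0, 0.0, -0.0]
[0.0, 0.0, 0.0, 20.0, 0.0, -0.0]
```

Emit:
carry_out(
  increments=[
    [-0.4,0,0,40,0,0.5,90],
    [-0.4,0,0,45,0,0.5,90],
    [0,0,0,35,0,0,90],
    [0,0,0,22,0,0,90],
    [0,0,0,12,0,0,85],
    [0,0,0,3,0,0,75],
    [0,0,0,0,0,0,60],
    [0,0,0,0,0,0,40],
    [0,0,0,0,0,0,40],
    [0,0,0,0,0,0,40],
  ],
  squeeze=60,
)

```text
time: 13.25
ee_pos: [0.4311, 0.3356, -0.029]
tcp_rot: [-66.7, 89.9, 28.8]
wrist_force: [-1.1, -2.7, 6.5]
opening: 0.0505
```

```bash
python3 - <<'E'
from h import *
o,p,R=pose();print(p.tolist(),o["tcp_rot"].tolist(),o["opening"],o["wrist_force"],o["time"])
im=vision.camera("wrist");cv2.imwrite("pics/w9.png",im[:,:,::-1])
E
```

```text
[0.4310704498590217, 0.3356005108820624, -0.028961110744197376] [-66.73548464584626, 89.9066748247583, 28.794835047742822] 0.050511635247904474 [-1.07353875 -2.6813653   6.46736668] 13.25
```

View pics/w9.png

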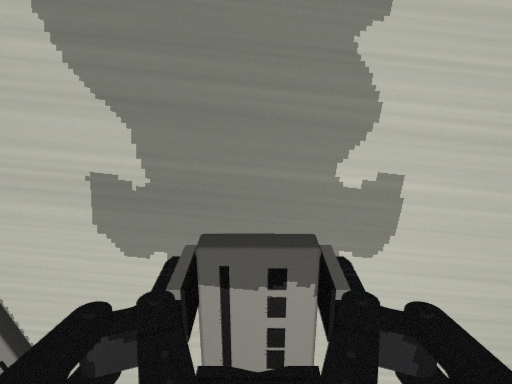

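```bash
python3 - <<'E'
from h import *
o,p,R=pose()
q=[wray(u,v,.016,p,o["tcp_rot"]) for u,v in [(198.5,247.5),(319,247.5),(201,360),(314,360)]]
print(np.round(q,4)); n=(q[0]+q[1])/2; print("in tool",R.inv().apply(n-p),[R.inv().apply(x-p).round(4) for x in q])
pw=[.50903516,-.09205741,.12915462];rw=[79.6,89.93,-10.2]
Rw=Ro.from_euler("xyz",rw,degrees=True).as_matrix()[:,1];print(np.degrees(np.arctan2(Rw[1],Rw[0])))
for u,v in [(92,213),(315,212),(59,20),(327,18)]: print(wray(u,v,.015,pw,rw))
P,Rr=plan([.4311,.3356,.03],185.5,2);P,Rr=plan([.402,.008,.03],180.4,8,p=P,R=Rr)
E
```

```text
[[0.4194 0.3108 0.016 ]
 [0.4147 0.3596 0.016 ]
 [0.4767 0.3144 0.016 ]
 [0.4718 0.366  0.016 ]]
in tool [-0.04497639  0.01392521  0.00097107] [array([-0.045 ,  0.0139, -0.0235]), array([-0.045 ,  0.0139,  0.0255]), array([-0.0449, -0.0435, -0.0255]), array([-0.0449, -0.0435,  0.0264])]
0.200007592292011
[0.47439625 0.0545655  0.015     ]
[ 0.4759552 -0.1438261  0.015    ]
[0.6297713  0.05666149 0.015     ]
[ 0.63183912 -0.14423653  0.015     ]
[0.0, 0.0, 0.0, -29.5, -0.1, 0.0]
[0.0, 0.0, 0.0, -29.5, -0.0, 0.0]
[0.6, 0.0, 0.0, 0.0, 7.5, -40.4]
[0.6, 0.0, 0.0, 0.0, 7.1, -40.5]
[0.6, 0.0, 0.0, 0.0, 6.6, -40.6]
[0.6, 0.0, 0.0, 0.0, 6.2, -40.6]
[0.6, 0.0, 0.0, 0.0, 5.7, -40.7]
[0.6, 0.0, 0.0, 0.0, 5.3, -40.8]
[0.6, 0.0, 0.0, 0.0, 4.8, -40.8]
[0.6, 0.0, 0.0, 0.0, 4.4, -40.9]
```

Emit:
carry_out(
  increments=[
    [0,0,0,-20,0,0,40],
    [0,0,0,-39,0,0,40],
    [0.6,0,0,0,7.5,-28,40],
    [0.6,0,0,0,7,-44,40],
    [0.6,0,0,0,6.5,-46,40],
    [0.6,0,0,0,6,-46,40],
    [0.6,0,0,0,6,-46,40],
    [0.6,0,0,0,5.5,-46,40],
    [0.6,0,0,0,5,-43,40],
    [0.6,0,0,0,4.5,-28,40],
    [0,0,0,0,0,0,40],
  ],
)

```text
time: 14.68
ee_pos: [0.4019, 0.0045, 0.029]
tcp_rot: [151.3, 90.0, -118.1]
wrist_force: [-0.2, 0.2, -2.1]
opening: 0.0506
```

```bash
python3 - <<'E'
from h import *
o,p,R=pose();print(p.tolist(),o["tcp_rot"].tolist(),o["opening"],o["wrist_force"],o["time"])
im=vision.camera("wrist");cv2.imwrite("pics/w10.png",im[:,:,::-1])
im=vision.camera("top");cv2.imwrite("pics/t10.png",cv2.resize(im[130:300,200:360,::-1],None,fx=4,fy=3.5 and 4,interpolation=cv2.INTER_CUBIC)[:600])
im=vision.camera("side");cv2.imwrite("pics/s10.png",cv2.resize(im[90:260,190:400,::-1],None,fx=3.5,fy=3.5,interpolation=cv2.INTER_CUBIC))
plan([.402,.0062,.0],180.4,3)
E
```

```text
[0.401913097672411, 0.004549661869329198, 0.028977285900044766] [151.33304473470056, 89.99618423424454, -118.09241183672485] 0.05056451518189992 [-0.16935533  0.24067892 -2.09217089] 14.675
[0.1, 0.0, 0.0, 9.7, 0.1, -0.1]
[0.1, 0.0, 0.0, 9.7, 0.1, -0.1]
[0.1, 0.0, 0.0, 9.7, 0.1, -0.1]
```

View pics/t10.png

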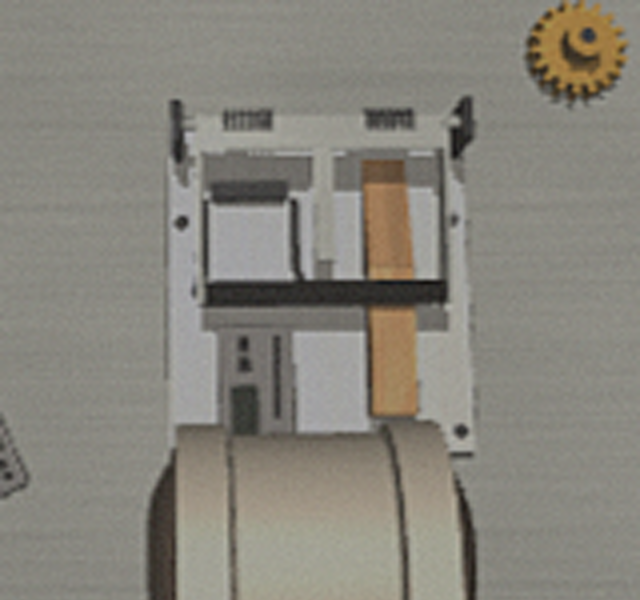

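View pics/s10.png

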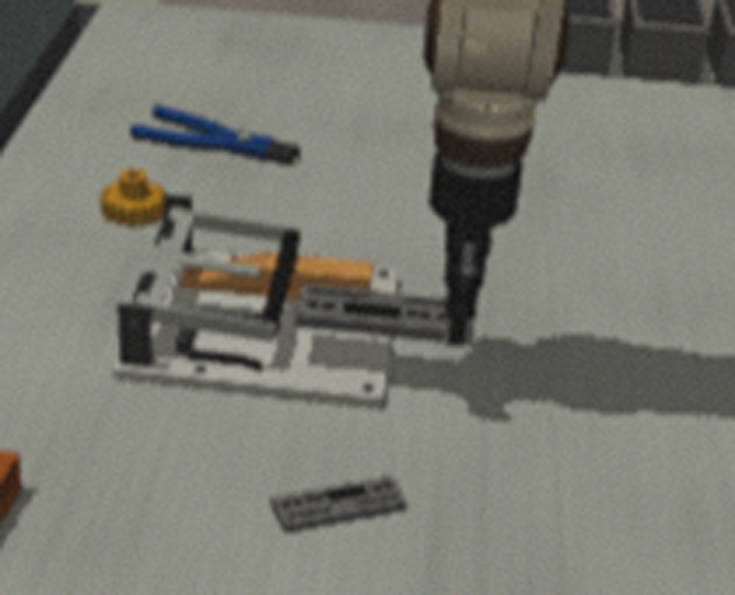

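```bash
python3 - <<'E'
from h import *
t=lambda cx,cy,z:ray("top",200+(cx+.5)/4-.5,130+(cy+.5)/4-.5,z)
for c in [(209,210),(293,210),(209,250),(295,250),(212,190),(287,190)]: print(c,t(*c,.024).round(4))
for c in [(219,335),(296,335),(219,430),(296,430)]: print(c,t(*c,.075).round(4))
im=cv2.imread("pics/t10.png");cv2.imwrite("pics/t10z.png",cv2.resize(im[140:450,170:340],None,fx=2,fy=1.9,interpolation=cv2.INTER_CUBIC))
E
```

```text
(209, 210) [0.6383 0.0375 0.024 ]
(293, 210) [ 0.6381 -0.0237  0.024 ]
(209, 250) [0.6087 0.0377 0.024 ]
(295, 250) [ 0.6085 -0.0246  0.024 ]
(212, 190) [0.6532 0.0353 0.024 ]
(287, 190) [ 0.6531 -0.0195  0.024 ]
(219, 335) [0.5406 0.0319 0.075 ]
(296, 335) [ 0.5403 -0.0206  0.075 ]
(219, 430) [0.4763 0.0323 0.075 ]
(296, 430) [ 0.476  -0.0195  0.075 ]
```

View pics/t10z.png

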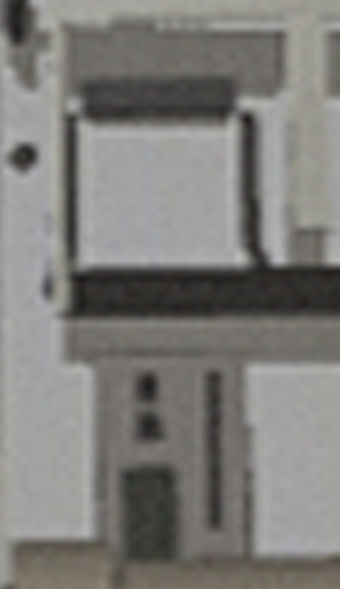

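View pics/w10.png

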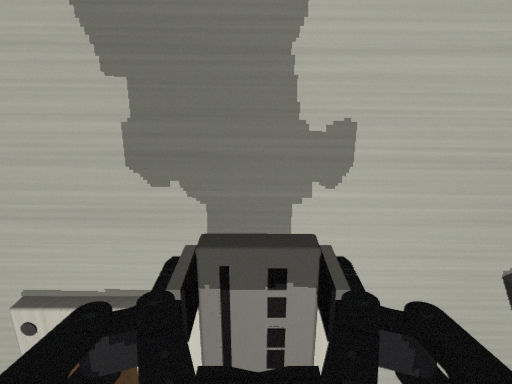

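```bash
python3 - <<'E'
from h import *
o,p,R=pose();print(p.round(4),R.as_matrix().round(4)[:,1],o["time"])
E
```

```text
[0.4023 0.0064 0.029 ] [-9.999e-01 -1.320e-02 -1.000e-04] 14.825
```

Emit:
carry_out(
  increments=[
    [0.3,0,0,12,0,0,40],
    [0,0,0,15,0,0,40],
    [0,0,0,9,0,0,40],
    [0,0,0,4,0,0,40],
    [0,0,0,1.5,0,0,40],
    [0,0,0,0,0,0,40],
  ],
)

```text
time: 15.58
ee_pos: [0.4024, 0.0059, -0.0123]
tcp_rot: [-88.7, 90.0, 1.7]
wrist_force: [0.7, -0.8, -2.4]
opening: 0.0501
```

Emit:
carry_out(
  increments=[
    [0,0,0,1.2,0,0,40],
    [0,0,0,0,0,0,40],
  ],
)

```text
time: 15.82
ee_pos: [0.4024, 0.0059, -0.0135]
tcp_rot: [-90.0, 90.0, 0.4]
wrist_force: [-0.0, -0.4, -1.7]
opening: 0.0504
```

```bash
python3 - <<'E'
from h import *
o,p,R=pose();print(p.round(4),o["wrist_force"],o["time"])
im=vision.camera("side");cv2.imwrite("pics/s11.png",cv2.resize(im[120:230,210:350,::-1],None,fx=5,fy=5,interpolation=cv2.INTER_CUBIC))
E
```

```text
[ 0.4024  0.0059 -0.0135] [-0.00899411 -0.37977928 -1.71140686] 15.825
```

View pics/s11.png

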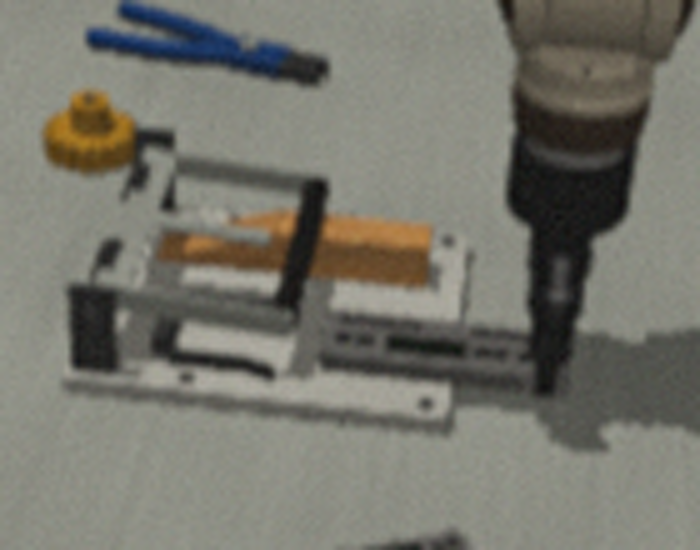

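Emit:
carry_out(
  increments=[
    [0,0,0,-1.5,-3,0,40],
    [0,0,0,0,-10,0,40],
    [0,0,0,0,-12,0,40],
    [0,0,0,0,-12,0,40],
    [0,0,0,0,-12,0,40],
    [0,0,0,0,-12,0,40],
    [0,0,0,0,-12,0,40],
    [0,0,0,0,-8,0,40],
    [0,0,0,0,-4,0,40],
    [0,0,0,0,0,0,40],
  ],
)

```text
time: 17.12
ee_pos: [0.4873, 0.0066, -0.0123]
tcp_rot: [90.5, 90.0, -179.1]
wrist_force: [-0.7, 0.3, -1.3]
opening: 0.0504
```

```bash
python3 - <<'E'
from h import *
o,p,R=pose();print(p.round(4),R.as_matrix().round(4)[:,1],o["opening"],o["wrist_force"],o["time"])
im=vision.camera("top");cv2.imwrite("pics/t12.png",cv2.resize(im[150:270,220:350,::-1],None,fx=5,fy=5,interpolation=cv2.INTER_CUBIC)[:600])
im=vision.camera("side");cv2.imwrite("pics/s12.png",cv2.resize(im[120:230,210:350,::-1],None,fx=5,fy=5,interpolation=cv2.INTER_CUBIC))
E
```

```text
[ 0.4873  0.0066 -0.0123] [-1.0e+00 -7.8e-03  3.0e-04] 0.05039749430981771 [-0.69888792  0.31764666 -1.2636018 ] 17.125
```

View pics/t12.png

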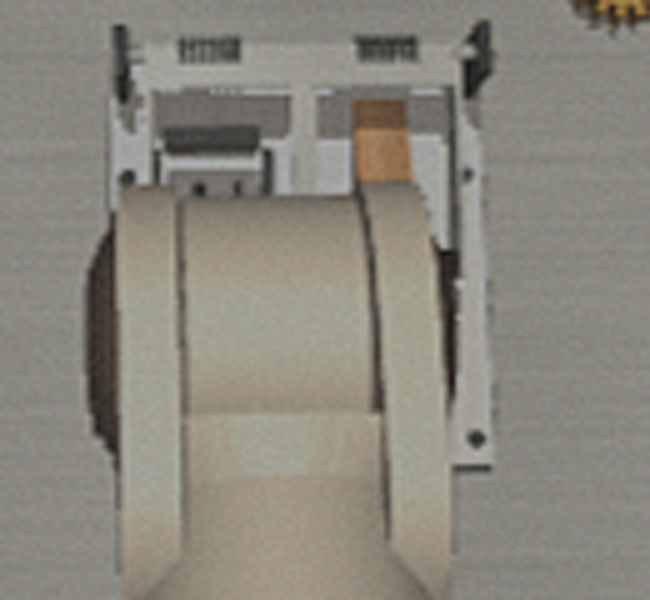

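View pics/s12.png

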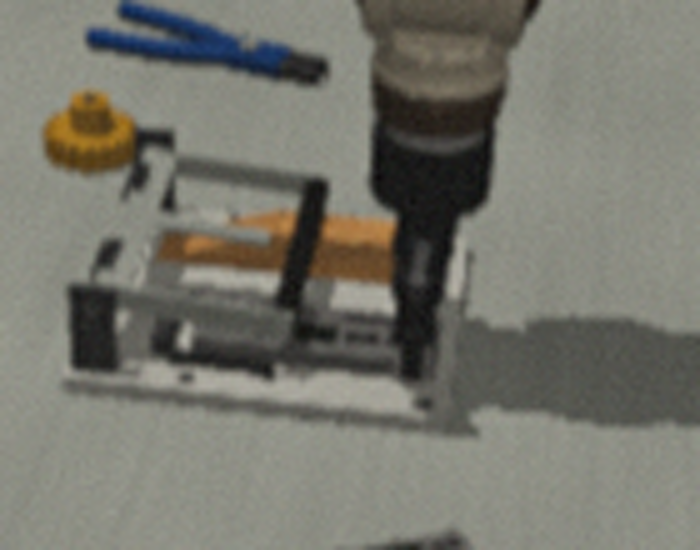

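Emit:
carry_out(
  increments=[
    [0,0,0,0.5,-5,0,40],
    [0,0,0,0,-4,0,40],
    [0,0,0,0,-2,0,40],
    [0,0,0,0,-1,0,40],
    [0,0,0,0,0,0,40],
  ],
  squeeze=40,
)

```text
time: 17.85
ee_pos: [0.4992, 0.0066, -0.0127]
tcp_rot: [97.6, 90.0, -171.9]
wrist_force: [-0.3, -0.6, -2.0]
opening: 0.0506
```

Emit:
carry_out(
  increments=[
    [0,0,0,0.3,-1,0,40],
    [0,0,0,0,-1,0,40],
    [0,0,0,0,0,0,40],
  ],
)

```text
time: 18.23
ee_pos: [0.5004, 0.0066, -0.0134]
tcp_rot: [92.1, 89.9, -177.4]
wrist_force: [-4.9, -1.0, -0.4]
opening: 0.0504
```

Emit:
carry_out(
  increments=[
    [0,0,0,0.5,-1,0,40],
    [0,0,0,0,-0.5,0,40],
    [0,0,0,0,0,0,40],
  ],
)

```text
time: 18.6
ee_pos: [0.5003, 0.0066, -0.014]
tcp_rot: [91.4, 89.7, -178.2]
wrist_force: [-13.1, -0.4, 4.2]
opening: 0.0509
```

Emit:
carry_out(
  increments=[
    [0,0,0,0,0,0,75],
    [0,0,0,0,0,0,75],
    [0,0,0,0,0,0,75],
    [0,0,0,-10,0,0,75],
    [0,0,0,-30,0,0,75],
    [0,0,0,-40,0,0,75],
    [0,0,0,-40,0,0,75],
    [0,0,0,-20,10,-20,75],
    [0,0,0,0,20,-35,75],
    [0,0,0,0,10,-35,70],
    [0,0,0,0,0,0,65],
  ],
)

```text
time: 19.98
ee_pos: [0.4632, -0.0853, 0.1275]
tcp_rot: [-111.4, 89.9, -21.1]
wrist_force: [-0.6, 0.4, -0.0]
opening: 0.0554
```

```bash
python3 - <<'E'
from h import *
o,p,R=pose();print(p.round(5).tolist(),o["tcp_rot"].tolist(),o["opening"],o["wrist_force"],o["time"])
im=vision.camera("wrist");cv2.imwrite("pics/w13.png",im[:,:,::-1])
im=vision.camera("side");cv2.imwrite("pics/s13.png",cv2.resize(im[120:230,210:350,::-1],None,fx=5,fy=5,interpolation=cv2.INTER_CUBIC))
im=vision.camera("top");cv2.imwrite("pics/t13.png",cv2.resize(im[150:270,220:350,::-1],None,fx=5,fy=5,interpolation=cv2.INTER_CUBIC)[:600])
E
```

```text
[0.46316, -0.08526, 0.12748] [-111.36778977325598, 89.9213857353422, -21.077131602280563] 0.05541623856850352 [-0.62104881  0.39961974 -0.01049179] 19.975
```

View pics/w13.png

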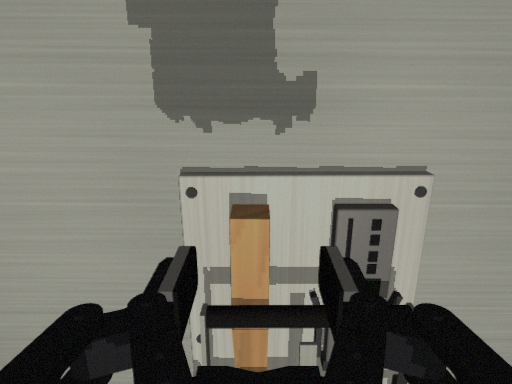

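View pics/s13.png

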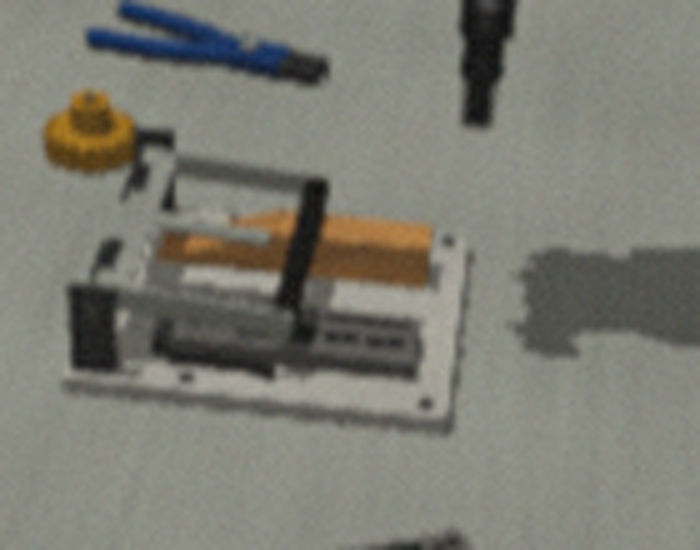

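View pics/t13.png

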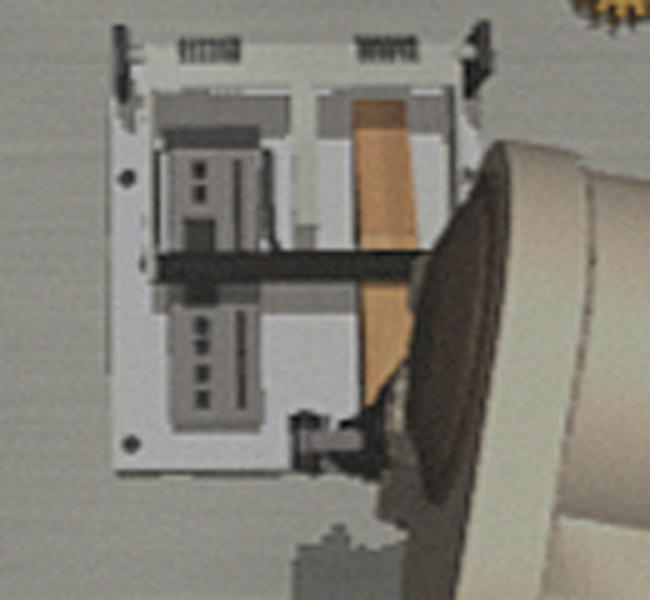

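```bash
python3 - <<'E'
from h import *
t=lambda cx,cy,z:ray("top",220+(cx+.5)/5-.5,150+(cy+.5)/5-.5,z).round(4)
print("plate rear",t(170,429,.031),t(262,429,.031),"front",t(167,150,.031),t(258,150,.031), "base near edge",t(117,470,.015))
pos=[0.46316,-0.08526,0.12748];rpy=[-111.36778977325598,89.9213857353422,-21.077131602280563]
for u,v,z in [(231,218,.049),(270,218,.049),(233,280,.049),(269,280,.049),(334,208.5,.031),(396,208,.031),(181,174,.015),(430,172.5,.015)]: print(u,v,wray(u,v,z,pos,rpy).round(4))
o,p,R=pose();print(p)
E
```

```text
plate rear [0.4836 0.0337 0.031 ] [ 0.4833 -0.0182  0.031 ] front [0.6443 0.0343 0.031 ] [ 0.6442 -0.0184  0.031 ] base near edge [0.4616 0.0637 0.015 ]
231 218 [ 0.4877 -0.1054  0.049 ]
270 218 [ 0.4875 -0.0749  0.049 ]
233 280 [ 0.5435 -0.1048  0.049 ]
269 280 [ 0.5433 -0.0748  0.049 ]
334 208.5 [ 0.4862 -0.021   0.031 ]
396 208 [0.4855 0.0305 0.031 ]
181 174 [ 0.4615 -0.15    0.015 ]
430 172.5 [0.4591 0.0621 0.015 ]
[ 0.46372727 -0.08330887  0.12692559]
```

```bash
python3 - <<'E'
from h import *
P,R=plan([.5075,-.0915,.127],180.4,3);P,R=plan([.5075,-.0915,-.010],180.4,4,p=P,R=R)
E
```

```text
[0.0, 0.0, 0.0, -0.0, -14.6, -2.8]
[0.0, 0.0, 0.0, -0.0, -14.6, -2.8]
[0.0, 0.0, 0.0, -0.0, -14.6, -2.8]
[0.0, 0.0, 0.0, 34.2, 0.0, 0.0]
[0.0, 0.0, 0.0, 34.2, 0.0, 0.0]
[0.0, 0.0, 0.0, 34.2, 0.0, 0.0]
[0.0, 0.0, 0.0, 34.2, 0.0, 0.0]
```

Emit:
carry_out(
  increments=[
    [0,0,0,0,-14.5,-3,65],
    [0,0,0,0,-14.5,-3,65],
    [0,0,0,0,-14.5,-2.5,65],
    [0,0,0,35,0,0,65],
    [0,0,0,40,0,0,65],
    [0,0,0,32,0,0,65],
    [0,0,0,20,0,0,65],
    [0,0,0,8,0,0,65],
    [0,0,0,2,0,0,65],
    [0,0,0,0,0,0,65],
  ],
)

```text
time: 21.38
ee_pos: [0.5077, -0.0919, -0.0098]
tcp_rot: [-101.6, 89.9, -11.1]
wrist_force: [0.2, -0.0, 0.5]
opening: 0.0553
```

```bash
python3 - <<'E'
from h import *
o,p,R=pose();print(p.round(4).tolist(),o["opening"],o["wrist_force"],o["time"])
im=vision.camera("wrist");cv2.imwrite("pics/w14.png",im[:,:,::-1])
E
```

```text
[0.5077, -0.0919, -0.0098] 0.0552660647931795 [ 0.22334936 -0.00696954  0.45797323] 21.375
```

View pics/w14.png

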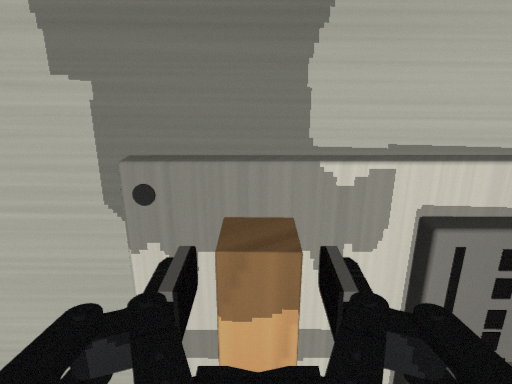

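Emit:
carry_out(
  increments=[
    [0,0,0,0,0,0,40],
    [0,0,0,0,0,0,15],
    [0,0,0,0,0,0,10],
    [0,0,0,0,0,0,10],
    [0,0,0,0,4,0,10],
    [0,0,0,0,8,0,10],
    [0,0,0,0,10,0,10],
    [0,0,0,0,10,0,10],
    [0,0,0,0,10,0,10],
    [0,0,0,0,10,0,10],
    [0,0,0,0,10,0,10],
    [0,0,0,0,10,0,10],
  ],
  squeeze=70,
)

```text
time: 22.92
ee_pos: [0.4354, -0.0925, -0.0098]
tcp_rot: [-99.9, 89.9, -9.4]
wrist_force: [3.7, -0.1, 6.7]
opening: 0.0311
```

Emit:
carry_out(
  increments=[
    [0,0,0,0,10,0,10],
    [0,0,0,0,10,0,10],
    [0,0,0,0,10,0,10],
    [0,0,0,0,10,0,10],
    [0,0,0,0,10,0,10],
    [0,0,0,0,8,0,10],
    [0,0,0,0,6,0,10],
    [0,0,0,0,0,0,10],
  ],
)

```text
time: 23.92
ee_pos: [0.3701, -0.0929, -0.0104]
tcp_rot: [93.1, 90.0, -176.5]
wrist_force: [-2.1, -0.6, 8.6]
opening: 0.0315
```

```bash
python3 - <<'E'
from h import *
o,p,R=pose();print(p.round(4).tolist(),o["opening"],o["wrist_force"],o["time"])
im=vision.camera("side");cv2.imwrite("pics/s15.png",cv2.resize(im[120:230,210:350,::-1],None,fx=5,fy=5,interpolation=cv2.INTER_CUBIC))
P,R=plan([.370,-.093,.03],180.4,2);P,R=plan([.375,-.30,.03],176,6,p=P,R=R)
E
```

```text
[0.3701, -0.0929, -0.0104] 0.0314979608726901 [-2.06748225 -0.61495767  8.63200201] 23.925
[0.0, -0.0, -0.0, -20.2, 0.1, -0.1]
[0.0, -0.0, -0.0, -20.2, 0.1, -0.1]
[0.7, -0.0, -0.0, 0.0, -0.6, -34.5]
[0.7, -0.0, -0.0, 0.0, -1.0, -34.5]
[0.7, -0.0, -0.0, 0.0, -1.5, -34.5]
[0.7, -0.0, -0.0, 0.0, -1.9, -34.5]
[0.7, -0.0, -0.0, 0.0, -2.4, -34.4]
[0.7, -0.0, -0.0, 0.0, -2.8, -34.4]
```

View pics/s15.png

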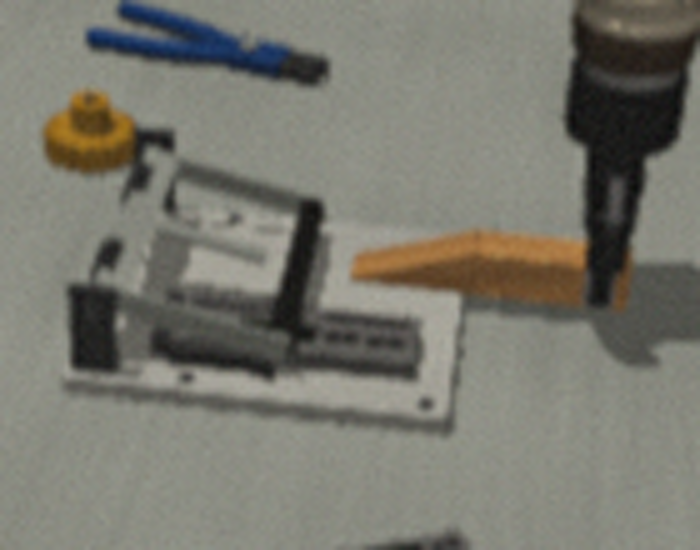

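Emit:
carry_out(
  increments=[
    [0,0,0,-15,0,0,10],
    [0,0,0,-25,0,0,10],
    [0.7,0,0,0,-0.5,-25,10],
    [0.7,0,0,0,-1,-38,10],
    [0.7,0,0,0,-1.5,-38,10],
    [0.7,0,0,0,-2,-38,10],
    [0.7,0,0,0,-2.5,-38,10],
    [0.7,0,0,0,-3,-28,10],
    [0,0,0,20,0,0,10],
    [0,0,0,20,0,0,10],
    [0,0,0,10,0,0,10],
    [0,0,0,0,0,0,10],
  ],
)

```text
time: 25.48
ee_pos: [0.376, -0.2975, -0.0211]
tcp_rot: [58.6, 89.9, 144.8]
wrist_force: [0.5, 0.3, -1.0]
opening: 0.031
```

```bash
python3 - <<'E'
from h import *
o,p,R=pose();print(p.round(4).tolist(),o["opening"],o["wrist_force"],o["time"])
im=vision.camera("side");cv2.imwrite("pics/s16.png",cv2.resize(im[90:230,210:390,::-1],None,fx=4,fy=4,interpolation=cv2.INTER_CUBIC))
E
```

```text
[0.376, -0.2975, -0.0211] 0.030956897697322773 [ 0.51081347  0.28934386 -0.97854069] 25.475
```

View pics/s16.png

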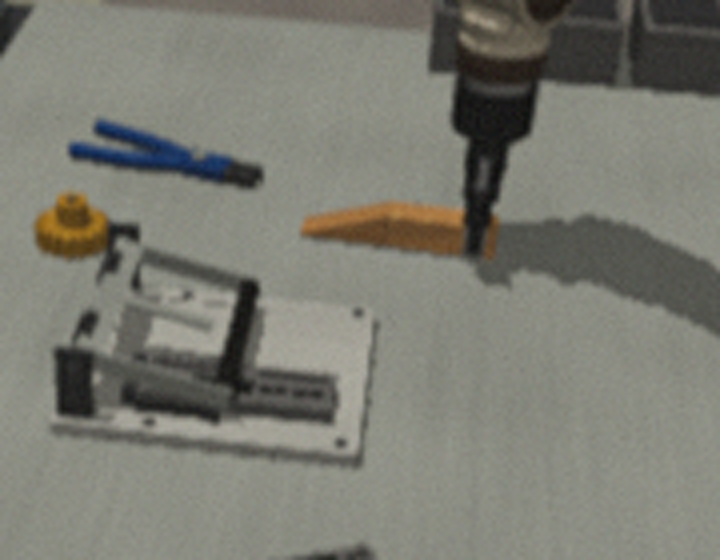

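Lower gently, with force check.

Emit:
carry_out(
  increments=[
    [0,0,0,2,0,0,10],
    [0,0,0,1.5,0,0,10],
    [0,0,0,0,0,0,10],
  ],
)

```text
time: 25.9
ee_pos: [0.3768, -0.2981, -0.0239]
tcp_rot: [-143.6, 90.0, -57.4]
wrist_force: [-0.4, 0.4, -1.1]
opening: 0.0309
```

Emit:
carry_out(
  increments=[
    [0,0,0,1.2,0,0,10],
    [0,0,0,0,0,0,10],
    [0,0,0,0,0,0,40],
    [0,0,0,0,0,0,65],
    [0,0,0,0,0,0,65],
    [0,0,0,-10,0,0,65],
    [0,0,0,-30,0,0,65],
    [0,0,0,-45,0,0,65],
    [0,0,0,-50,20,-30,65],
    [0,0,0,0,40,-50,65],
    [0,0,0,0,0,0,65],
    [0,0,0,0,0,0,65],
  ],
)

```text
time: 27.4
ee_pos: [0.3125, -0.3729, 0.1101]
tcp_rot: [-56.4, 90.0, 29.8]
wrist_force: [-0.6, 0.9, 0.2]
opening: 0.0554
```

```bash
python3 - <<'E'
from h import *
o,p,R=pose();print(p.round(4).tolist(),o["opening"],o["wrist_force"],o["time"])
im=vision.camera("side");cv2.imwrite("pics/s17.png",cv2.resize(im[90:310,170:390,::-1],None,fx=2.7,fy=2.7,interpolation=cv2.INTER_CUBIC))
im=vision.camera("top");cv2.imwrite("pics/t17f.png",im[:,:,::-1]);cv2.imwrite("pics/t17.png",cv2.resize(im[150:270,220:350,::-1],None,fx=5,fy=5,interpolation=cv2.INTER_CUBIC)[:600])
E
```

```text
[0.3125, -0.3729, 0.1101] 0.055368709620888634 [-0.60654414  0.93550408  0.21544922] 27.4
```

View pics/s17.png

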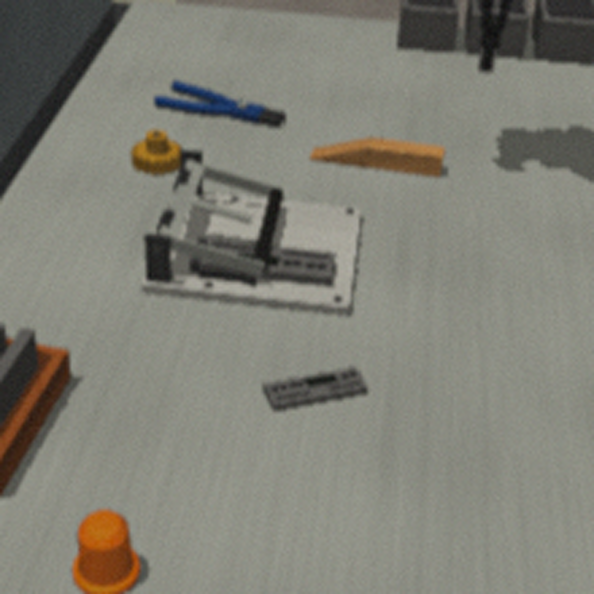

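View pics/t17f.png

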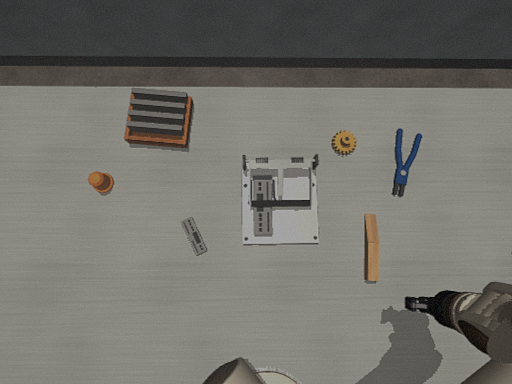

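View pics/t17.png

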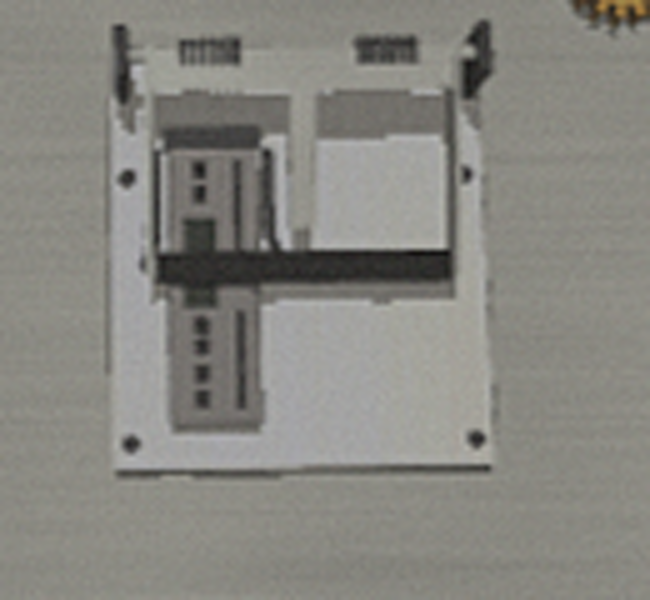

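```bash
python3 - <<'E'
import cv2,numpy as np
a=cv2.imread("pics/t13.png",0).astype(float);b=cv2.imread("pics/t17.png",0).astype(float)
for r in ((172,300,258,470),(172,135,258,245),(112,300,165,480)):
    x0,y0,x1,y1=r
    s,resp=cv2.phaseCorrelate(a[y0:y1,x0:x1],b[y0:y1,x0:x1],cv2.createHanningWindow((x1-x0,y1-y0),cv2.CV_64F));print(r,np.round(s,2),round(resp,2),"crop px (0.56mm)")
z=np.hstack([cv2.imread("pics/t13.png")[120:450,140:290],cv2.imread("pics/t17.png")[120:450,140:290]]);cv2.imwrite("pics/cmp.png",cv2.resize(z,None,fx=1.8,fy=1.8))
E
```

```text
(172, 300, 258, 470) [ 0.05 -0.1 ] 0.66 crop px (0.56mm)
(172, 135, 258, 245) [-0.02 -0.13] 0.73 crop px (0.56mm)
(112, 300, 165, 480) [0.09 0.08] 0.88 crop px (0.56mm)
```

View pics/cmp.png

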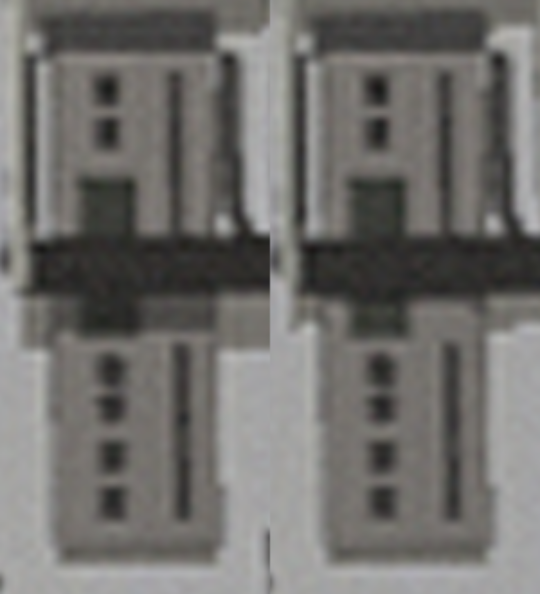

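Between the two top views the plate shifted by less than 0.1 mm. It sits against the stop with the roller resting on it.

```bash
python3 -c "
from workcell import job_done
print(job_done())"
```

```text
the job is handed in; nothing more can be done
None
```

The job is done and handed in at about 27.5 s of the 69 s allowed. I propped the arm with the wedge and laid the larger faceplate on the bed. I then slid it between the rails until it met the end stop (contact built up to about 13 N), drew the wedge out, and laid it flat on the bench.

**Last checks**
- **Faceplate:** it is against the stop. Its rear edge is 25.5 mm in from the base's front edge, where 25 mm was expected. It moved less than 0.1 mm when the arm came down.
- **Arm and wedge:** the roller rests on the plate, and the wedge lies flat on the bench at about y = -0.30 m, well clear of the fixture.
- **Other things:** the crimp tool, pinion and cap look unmoved in the top and side views, and the gripper is clear of everything.

**What disagreed**
- **Fingertips:** they really end about 27–30 mm short of the stated TCP. Because of this, my first attempt on the wedge closed on air and the fingertips rested on its top with about 6 N. The wedge did not move. I allowed for the difference from then on.
- **Cameras:** the wrist and top cameras differed by 1–3 mm sideways. This stayed within the grasp and rail clearances.

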